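Lock the T-screw of the strap roller with its jam nut

ROBOT

A 7-joint arm with a two-finger parallel gripper is mounted at the origin on the work surface; the furniture and walls round the work are solid. World frame = base frame: x ahead of the robot, y to its left, z up, the work surface at z = 0. Lengths are in mm, angles in rad, forces in N, time in s.
With the tool pointing down it reaches from about 400 to 875 mm from the base axis. Payload 4.4 kg.
Tool frame: the origin (TCP) lies midway between the tips of the shut fingers; the grasp point (between the pads) lies 19 mm behind it; z points along the fingers, y is the direction in which the jaws open and shut (so a half turn about z gives the same grasp; the last joint's range is limited). The gripper opens to 85 mm and grips with 20 to 120 N. Pads are 22 mm wide; open, the fingers measure 114 mm over their backs; the gripper's body (76 mm by 85 mm) begins 54 mm behind the grasp point. The pads swing forward as they close: fully open they stand 13 mm farther back than shut.
Start: joints at [1.093, 0.628, 0.038, 1.517, -0.027, 0.996, -0.02], TCP at [260.197, -595.664, 231.313] pointing down, gripper open.
Joint ranges: [-3.06, 3.06], [-0.37, 2.12], [-1.25, 1.32], [0.18, 2.47], [-1.1, 4.24], [0.23, 1.98], [-2.94, 2.94]. Speed limits (rad/s): [2.57, 2.57, 3.14, 3.14, 3.14, 3.14, 3.14].

INTERFACE

Orientations are given as [roll, pitch, yaw] about the fixed x, y, z axes, in that order (R = Rz(yaw) Ry(pitch) Rx(roll)).
In Python, from cell import ctrl, vision gives the robot as it stands.
- The arm moves only by the tool play_rows, never from a script. Its arguments are lists of equal length, an entry for each row: "slide": the shift along the tool's x, y, z in mm, a list of three; "turn": the turn about the tool's z in rad; "fingers": the opening, from 0 (shut) to 1 (fully open). A call has 1 to 5 rows; each row is the pose to reach, as a shift and turn from the pose measured when the call began, along the tool's axes at that moment; what a row does not reach only later rows make up. A row lasts 1/8 s, in which the tool goes at most 62.5 mm and 10.7 degrees, less where a joint would pass 70% of its speed; a pose out of reach is approached as far as the arm can. A call with a gripper value outside its range is refused whole. The fingers move at their own pace and stop on an object; the grip force is fixed at half the most. Time passes only in rows, so rows that repeat a pose let the fingers close. It gives the time, the measured TCP pose, the force and the opening at its end, in the units of the state.
- ctrl.read_state(): the state, without advancing time (a new reading comes with each control period).
- vision.get_image(name): name is "side" or "top" or "wrist"; returns (picture, depth): 384x512x3 uint8, blue, green, red; 384x512 float32, mm along the optical axis (not along the pixel's ray), 0 where there is no reading.
- vision.camera_params(name): a dict with "fx", "fy", "cx", "cy" (pixels), "dist_coeffs" ([k1, k2, p1, p2, k3] as OpenCV has them; the pictures are not rectified), "position" and "rotation" of the camera in the world. Camera axes: x right, y up, looking along -z (the intrinsics and any distortion apply to the point x, -y, -z); pixel columns grow to the right and rows downward; lengths in mm; the calibration is good to about 2 mm. A picture is of the moment at which its call begins: read the wrist's pose just before it. camera_params takes no time and is no camera call; for the wrist camera it gives the pose at the moment of the call.
- ctrl.finish_job(): hands the job in, once; it reports no verdict.
The state is a dict: "clock": time; "qpos": joint angles; "qd": joint speeds; "tau": joint torques, N m; "eef_pos": TCP position; "tool_rot": TCP orientation; "force": force on the tool from outside, world axes, zero at the start; "torque": the same for the moment, N m; "width": finger opening in mm.
Only numpy, scipy, OpenCV 4.12 (cv2) and the standard library are available. Lean on these libraries where they do the work, as an engineer would, in place of code of your own. Each camera call takes 0.05 s, during which the arm holds its last target.

TASK

The roller stand's locknut has worked loose. Fit the wide holding key over the T-screw's crossbar with its tail in the forked rest, so that the screw cannot turn, let go of it, then swing the locknut's lever clockwise (seen from above) until it is fully tight. The screw must keep its setting, so do not let it turn with the nut; leave the key in place.

Things in the scene. Friction and masses are not known exactly. Their poses are not given: they have to be found in the camera images.
- stand: Grey stand with a steel roller on its +x side (56 mm high), fixed; base 135 x 235 x 14 mm. Origin: on the desk, on the T-screw's upright axis. The forked rest stands 125 mm from the axis on the +y side: two tines 32 mm apart along x, 16 mm thick along y, fork floor 78 mm and tine tops 104 mm above the desk.
- wide_key: Larger of two loose steel keys, lying slot down; 0.3 kg. Head 40 (x) x 90 (y) x 30 mm high; slot along y, open below and at the ends, 22 wide, 20 deep. Tail 16 wide, 14 high, flush with the top, to y = +155 mm. Origin: centre of the head's underside; mass centre at y = +11. Seated: origin on the screw's axis, 64 mm above the desk, yaw as the stand's. The other key (head 23 mm wide) does not fit.
- locknut (a joint): Turn of the dark hexagon nut on the screw, + clockwise from above: starts at 0 to 0.25, fully tight at 1.05 rad (hard stop). Its lever: a 12 mm round bar, centreline 36 mm above the desk, 100 mm long from the axis, 24 mm black ball at its end (centre 60 mm up). At 0 it points 235 degrees counterclockwise from the stand's +x, tight 175, less any screw turn. Takes 0.35 N m; drags a free screw along.
- screw (a joint): Turn of the T-screw in the stand, + clockwise from above, starts at 0, moves at 0.15 N m. Its crossbar tops the axis: round, 12 mm thick, 80 mm long, along the stand's y at 0, top 84 mm above the desk. With the key in the rest it still gives up to about 0.22 rad before it is held; beyond 0.35 rad the setting is lost.

How it is judged:
By the outcome, as a careful person would: the job done as asked, in the order asked, and still so for the second after the job is handed in, with the robot touching nothing.
It also fails if it takes over 54 s, if anything falls off the work surface, if the arm or the gripper's body presses on something with over 40 N, if the wrist force passes 120 N, or if a joint passes its speed limit or range.

## Working session

There is one attempt and no reset: what is moved stays moved. The work goes in short steps, Python scripts to look and compute and a tool call to move; the robot and the scene stay as the last step left them, time stands still between calls to the robot, and variables do not carry over. Pictures are saved under pics/ and viewed, and the job is handed in when it is done.

Besides the shell and the picture viewer there is one more tool, called after ">>>" as name([rows], argument=value, ...), one row to a line, values as JSON. play_rows: Moves the arm, as the interface text tells. Its arguments: {"type":"object","properties":{"slide":{"type":"array"},"turn":{"type":"array"},"fingers":{"type":"array"}},"required":["slide","turn","fingers"]}

```bash
ls; mkdir -p pics; cat > h.py <<'E'
import numpy as np, cv2, json
from cell import ctrl, vision
def P(name):
    p=vision.camera_params(name); return p
def grab(name,fn):
    p=vision.camera_params(name); im,d=vision.get_image(name)
    cv2.imwrite('pics/'+fn+'.png',im); np.savez('pics/'+fn+'.npz',im=im,d=d,**{k:np.array(v) for k,v in p.items()})
    return im,d,p
def load(fn):
    z=np.load('pics/'+fn+'.npz'); return z['im'],z['d'],{k:z[k] for k in z.files}
def rays(p,uv):
    K=np.array([[p['fx'],0,p['cx']],[0,p['fy'],p['cy']],[0,0,1.]],float)
    u=cv2.undistortPoints(np.array(uv,float).reshape(-1,1,2),K,np.array(p['dist_coeffs'],float)).reshape(-1,2)
    d=np.c_[u[:,0],-u[:,1],-np.ones(len(u))]
    return d@np.array(p['rotation']).reshape(3,3).T
def onplane(p,uv,z):
    r=rays(p,uv);o=np.array(p['position'],float); return o+r*((z-o[2])/r[:,2])[:,None]
def fromdepth(p,uv,dep):
    return np.array(p['position'],float)+rays(p,uv)*np.array(dep,float).reshape(-1,1)
def cloud(d,p):
    h,w=d.shape; v,u=np.mgrid[0:h,0:w]; uv=np.c_[u.ravel(),v.ravel()]
    X=fromdepth(p,uv,d.ravel()).reshape(h,w,3); X[d==0]=np.nan; return X
E
python3 - <<'E'
from h import *
s=ctrl.read_state(); print(s)
for n in ['side','top','wrist']:
    im,d,p=grab(n,n+'0'); print(n,p)
E
```

```text
pics
{'clock': 0.0, 'qpos': array([ 1.09322734,  0.62934131,  0.03845866,  1.51837424, -0.02702966,
        0.9962809 , -0.01999372]), 'qd': array([-1.31857808e-04,  4.49277229e-04,  2.09468435e-03,  3.79388586e-05,
        5.76208688e-04,  8.58770403e-04,  1.22387570e-03]), 'tau': array([-9.78462231e-05, -5.63403189e+01,  1.22618482e+00, -1.93445671e+01,
        1.10363035e-02,  1.05649960e-02, -4.28250544e-06]), 'eef_pos': array([ 259.92666266, -595.08793212,  230.39050268]), 'tool_rot': array([-3.13970716e+00,  9.64223220e-06,  4.11745476e-01]), 'force': array([ 0.23893956,  0.84726957, -0.11953592]), 'torque': array([ 0.01023167, -0.00428592, -0.01665355]), 'width': 85.48939170340068}
side {'fx': 358.6289324676748, 'fy': 358.6289324676748, 'cx': 262.8507561569578, 'cy': 187.9967976724019, 'dist_coeffs': array([-0.09618105,  0.        ,  0.        ,  0.        ,  0.        ]), 'position': array([481.45574609, 574.79960893, 551.12242736]), 'rotation': array([ 9.10026484e-01, -5.13144462e-04, -3.09817188e+00])}
top {'fx': 347.9739282372332, 'fy': 347.9739282372332, 'cx': 254.92626387577772, 'cy': 196.83611644972828, 'dist_coeffs': array([-0.01266201,  0.        ,  0.        ,  0.        ,  0.        ]), 'position': array([463.93425314, -99.0266422 , 888.81253862]), 'rotation': array([ 7.54752631e-02,  3.14867244e-04, -1.55861804e+00])}
wrist {'fx': 334.15943802442285, 'fy': 334.15943802442285, 'cx': 259.2225314675328, 'cy': 196.40140119761648, 'dist_coeffs': array([-0.03114466,  0.        ,  0.        ,  0.        ,  0.        ]), 'position': array([ 334.81739904, -562.74166067,  373.96910426]), 'rotation': array([-3.19673010e-01,  8.32049164e-04, -1.15821907e+00])}
```

```bash
sed -i "s/np.array(p\['rotation'\]).reshape(3,3).T/Rotation.from_euler('xyz',p['rotation']).as_matrix().T/; 1a from scipy.spatial.transform import Rotation" h.py; cat h.py | sed -n 12,20p
```

```text
def rays(p,uv):
    K=np.array([[p['fx'],0,p['cx']],[0,p['fy'],p['cy']],[0,0,1.]],float)
    u=cv2.undistortPoints(np.array(uv,float).reshape(-1,1,2),K,np.array(p['dist_coeffs'],float)).reshape(-1,2)
    d=np.c_[u[:,0],-u[:,1],-np.ones(len(u))]
    return d@Rotation.from_euler('xyz',p['rotation']).as_matrix().T
def onplane(p,uv,z):
    r=rays(p,uv);o=np.array(p['position'],float); return o+r*((z-o[2])/r[:,2])[:,None]
def fromdepth(p,uv,dep):
    return np.array(p['position'],float)+rays(p,uv)*np.array(dep,float).reshape(-1,1)
```

View pics/top0.png

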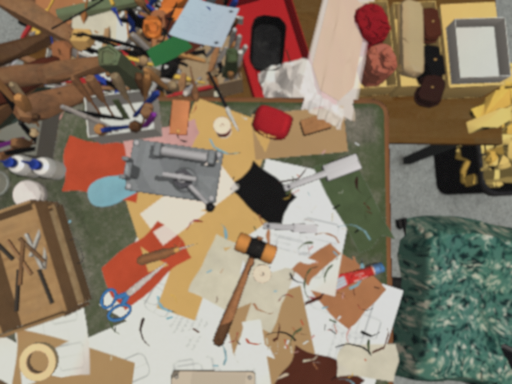

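View pics/side0.png

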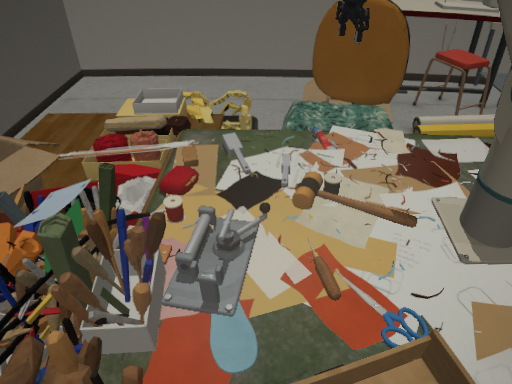

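View pics/wrist0.png

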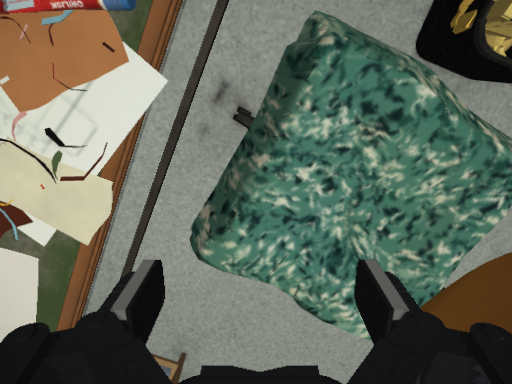

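```bash
python3 - <<'E'
from h import *
im,d,p=load('top0')
a=cv2.resize(im[125:225,110:240],None,fx=6,fy=6,interpolation=cv2.INTER_CUBIC); cv2.imwrite('pics/z1.png',a)
a=cv2.resize(im[140:250,240:370],None,fx=6,fy=5.45,interpolation=cv2.INTER_CUBIC); a=a[:600];cv2.imwrite('pics/z2.png',a)
X=cloud(d,p)
for uv in [(175,172),(210,207),(330,172),(345,165),(295,228),(180,185)]: print(uv,X[uv[1],uv[0]].round(1))
im,d,p=load('side0')
a=cv2.resize(im[190:320,155:285],None,fx=4.6,fy=4.6,interpolation=cv2.INTER_CUBIC); cv2.imwrite('pics/z3.png',a)
E
```

```text
(175, 172) [586.8  99.2  41.3]
(210, 207) [500.6   7.5  69.9]
(330, 172) [ 593.6 -284.8   27. ]
(345, 165) [ 611.  -321.3   31.3]
(295, 228) [ 453.2 -197.7   27.4]
(180, 185) [555.1  86.4  39.4]
```

View pics/z1.png

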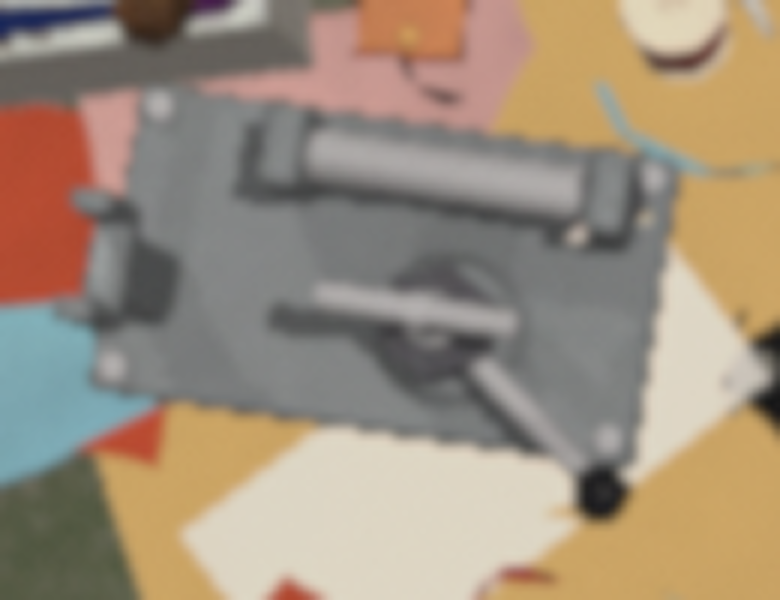

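View pics/z2.png

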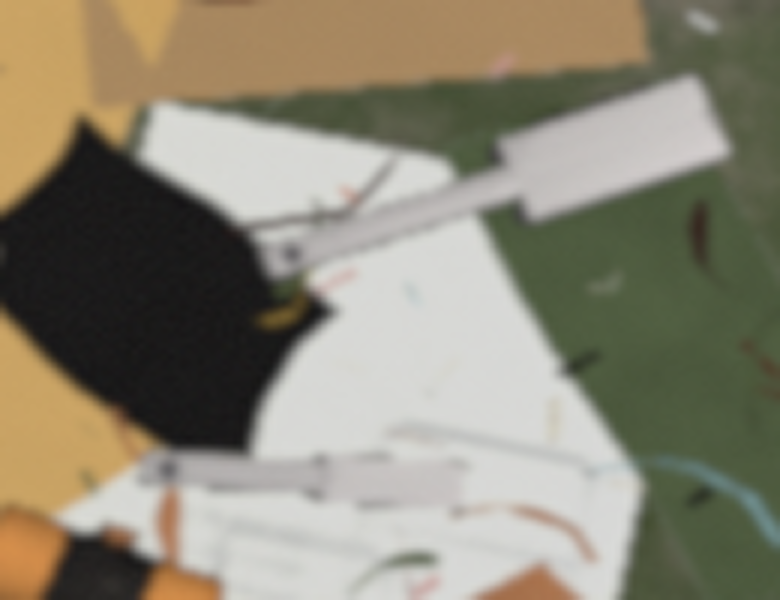

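View pics/z3.png

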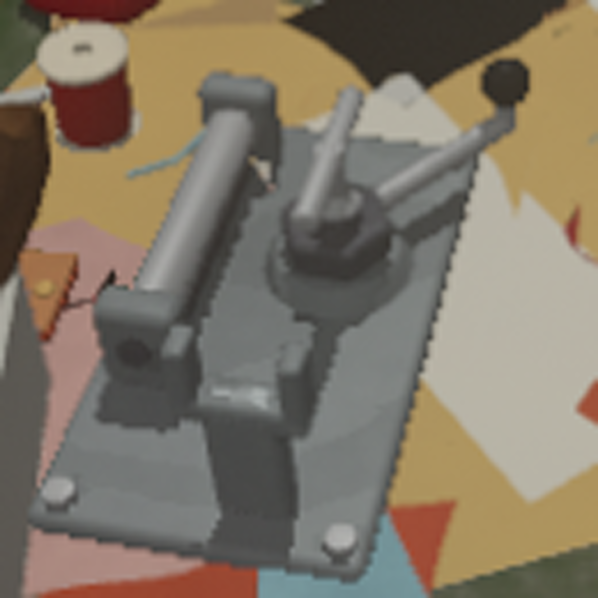

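```bash
python3 - <<'E'
from h import *
im,d,p=load('top0')
z1=lambda a:np.array([[110+(x+.5)/6-.5,125+(y+.5)/6-.5] for x,y in a])
z2=lambda a:np.array([[240+(x+.5)/6-.5,140+(y+.5)/5.45-.5] for x,y in a])
bar=onplane(p,z1([(315,292),(517,325)]),80); print('bar',bar.round(1),bar.mean(0))
v=bar[0]-bar[1];print('len',np.linalg.norm(v),'yaw',-np.arctan2(v[0],v[1]))
t=onplane(p,z1([(105,202),(85,308)]),104);print('tines',t.round(1))
b=onplane(p,z1([(138,95),(678,180),(632,465),(92,385)]),14);print('base',b.round(1),b.mean(0))
w=(b[0]-b[1]+b[3]-b[2]);print(-np.arctan2(w[0],w[1]))
print('ball',onplane(p,z1([(601,492)]),62).round(1))
h=onplane(p,z2([(697,75),(735,153),(528,222),(495,145)]),30);te=onplane(p,z2([(262,250),(275,278)]),30)
print('head',h.round(1),h.mean(0),'tail',te.mean(0)); w=te.mean(0)-h.mean(0);print(np.linalg.norm(w),-np.arctan2(w[0],w[1]))
X=cloud(d,p)
for u,v in np.round(z1([(100,203),(85,308),(110,260),(415,300),(440,180),(285,150)])).astype(int): print(u,v,X[v,u].round(1))
E
```

```text
bar [[577.9 120.4  80. ]
 [565.9  41.   80. ]] [571.89081455  80.70889734  80.        ]
len 80.27492047537022 yaw -0.15067178705945725
tines [[608.2 195.2 104. ]
 [567.4 201.1 104. ]]
base [[671.  216.7  14. ]
 [636.9 -14.3  14. ]
 [515.6   2.7  14. ]
 [546.6 231.3  14. ]] [592.52649679 109.08116621  14.        ]
-0.14060073869082396
ball [[501.9   9.2  62. ]]
head [[ 641.  -348.8   30. ]
 [ 605.1 -364.3   30. ]
 [ 572.2 -278.    30. ]
 [ 607.5 -264.4   30. ]] [ 606.44780509 -313.90044356   30.        ] tail [ 551.6532932  -170.62160749   30.        ]
153.39903323736718 0.3652710322476749
126 158 [608.8 197.8 103.6]
124 176 [567.3 200.9 103.2]
128 168 [590.1 202.8  75.4]
179 175 [573.6  79.4  85.1]
183 155 [628.5  79.8  45.7]
157 150 [638.1 141.2  55.9]
```

```bash
cat >> h.py <<'E'
def go(x,y,z,yaw):
    s=ctrl.read_state(); R=Rotation.from_euler('xyz',s['tool_rot']).as_matrix()
    dl=R.T@(np.array([x,y,z])-s['eef_pos']); dy=(yaw-s['tool_rot'][2]+np.pi)%(2*np.pi)-np.pi
    print('t',round(s['clock'],2),'pos',s['eef_pos'].round(1),'rpy',s['tool_rot'].round(4),'slide',dl.round(1),'turn',round(-dy,3),'F',s['force'].round(1),'w',round(s['width'],1))
E
python3 - <<'E'
from h import *
go(572,81,200,1.42)
E
```

```text
t 0.15 pos [ 260.  -595.2  230.6] rpy [-3.1401  0.      0.4118] slide [ 556.6 -494.7   31.3] turn -1.008 F [ 0.4 -0.4 -0.1] w 85.3
```

>>> play_rows([
  [230,-205,10],
  [230,-205,10],
  [230,-205,10],
  [230,-205,10],
  [230,-205,10],
], turn=[-1.0,-1.0,-1.0,-1.0,-1.0], fingers=[1,1,1,1,1])

```text
clock: 0.78
eef_pos: [389.4, -313.2, 220.9]
tool_rot: [-3.141, -0.001, 1.356]
force: [1.3, 0.4, -0.2]
width: 85.7
```

```bash
python3 - <<'E'
from h import *
go(572,81,200,1.42)
E
```

```text
t 0.78 pos [ 389.4 -313.2  220.9] rpy [-3.1411e+00 -1.1000e-03  1.3559e+00] slide [424.   94.4  21.3] turn -0.064 F [ 1.3  0.4 -0.2] w 85.7
```

>>> play_rows([
  [300,67,21],
  [300,67,21],
  [300,67,21],
  [300,67,21],
  [300,67,21],
], turn=[-0.06,-0.06,-0.06,-0.06,-0.06], fingers=[1,1,1,1,1])

```text
clock: 1.4
eef_pos: [519.5, -32.5, 200.0]
tool_rot: [-3.141, -0.001, 1.416]
force: [0.8, 0.0, 0.5]
width: 85.2
```

```bash
python3 - <<'E'
from h import *
go(572,81,200,1.42)
E
```

```text
t 1.4 pos [519.5 -32.5 200. ] rpy [-3.1413e+00 -1.1000e-03  1.4159e+00] slide [120.2  34.4   0.2] turn -0.004 F [0.8 0.  0.5] w 85.2
```

>>> play_rows([
  [60,17,0],
  [100,34,0],
  [100,34,0],
  [100,34,0],
], turn=[0,0,0,0], fingers=[1,1,1,1])

```text
clock: 1.9
eef_pos: [567.8, 60.2, 199.7]
tool_rot: [-3.14, 0.0, 1.416]
force: [0.4, -0.5, -0.3]
width: 85.8
```

```bash
python3 - <<'E'
from h import *
go(572,81,200,1.42)
grab('wrist','w1')
E
```

```text
t 1.9 pos [567.8  60.2 199.7] rpy [-3.1401e+00  2.0000e-04  1.4156e+00] slide [21.2  0.9 -0.3] turn -0.004 F [ 0.4 -0.5 -0.3] w 85.8
```

View pics/w1.png

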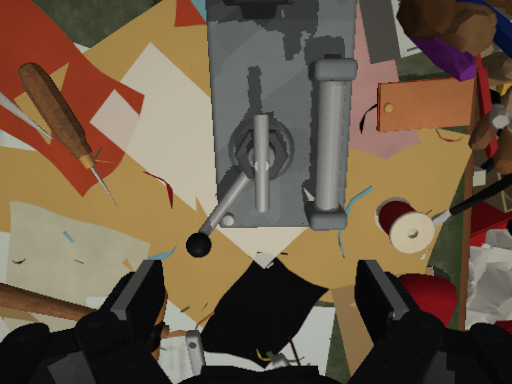

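>>> play_rows([
  [60,0,0],
  [60,0,0],
  [60,0,0],
], turn=[0,0,0], fingers=[1,1,1])

```text
clock: 2.33
eef_pos: [576.8, 117.0, 199.7]
tool_rot: [-3.14, 0.002, 1.413]
force: [0.2, 0.3, -0.2]
width: 85.6
```

```bash
python3 - <<'E'
from h import *
go(572,81,200,1.42)
im,d,p=grab('wrist','w2')
cv2.imwrite('pics/w2z.png',cv2.resize(im[40:340,160:400],None,fx=2,fy=2,interpolation=cv2.INTER_CUBIC))
E
```

```text
t 2.33 pos [576.8 117.  199.7] rpy [-3.1399e+00  1.9000e-03  1.4131e+00] slide [-36.3   1.   -0.3] turn -0.007 F [ 0.2  0.3 -0.2] w 85.6
```

View pics/w2z.png

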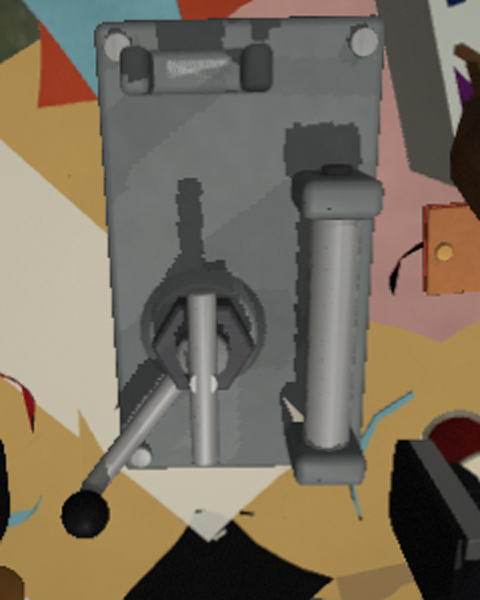

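View pics/w2.png

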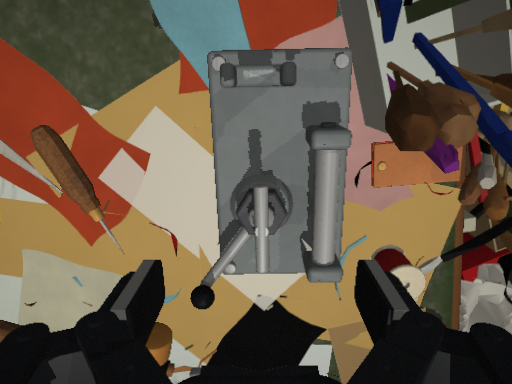

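```bash
python3 - <<'E'
from h import *
for fn in ['w1','w2']:
    im,d,p=load(fn); X=cloud(d,p)
    def obb(m,nm):
        pts=X[m][:,:2].astype(np.float32); print(fn,nm,len(pts),X[m].mean(0).round(1),np.round(np.nanmax(X[m][:,2]),1), [np.round(q,3) for q in cv2.minAreaRect(pts)])
    r=np.hypot(X[...,0]-572,X[...,1]-81)
    m=(X[...,2]>76)&(X[...,2]<92)&(r<50); obb(m,'bar')
    m=(X[...,2]>95)&(X[...,2]<112)&(np.hypot(X[...,0]-590,X[...,1]-204)<50)
    if m.sum()>20:
        obb(m&(X[...,0]>590),'tineR'); obb(m&(X[...,0]<590),'tineL')
        m=(X[...,2]>70)&(X[...,2]<90)&(np.hypot(X[...,0]-590,X[...,1]-204)<25); obb(m,'floor')
    m=(X[...,2]>52)&(X[...,2]<80)&(np.hypot(X[...,0]-502,X[...,1]-9)<25); obb(m,'ball')
    hs=[np.nanpercentile(X[...,2][(np.hypot(X[...,0]-640,X[...,1]-100)<70)&(X[...,0]>600)],q) for q in (50,90,99.5)];print(np.round(hs,1))
    # screen-based bar ends
    if fn=='w2':
        z=lambda a:np.array([[160+(x+.5)/2-.5,40+(y+.5)/2-.5] for x,y in a])
        b=onplane(p,z([(201,292),(205,464)]),80);print(b.round(1),b.mean(0).round(1))
        w=b[0]-b[1];print('yaw',-np.arctan2(w[0],w[1]))
        t=onplane(p,z([(120,57),(149,57),(243,54),(272,54)]),104);print(t.round(1))
        B=onplane(p,z([(97,25),(383,18),(361,467),(121,467)]),14);print(B.round(1)); w=B[0]-B[1];print(np.arctan2(w[1],w[0])+np.pi)
E
```

```text
w1 bar 1457 [573.9  82.8  83.5] 86.6 [array([573.606,  80.845]), array([79.737, 11.972]), np.float64(82.298)]
w1 ball 523 [505.1  12.7  68.4] 74.2 [array([504.035,  10.531]), array([21.656, 22.941]), np.float64(33.823)]
[ 56.9 271.3 284.5]
w2 bar 1210 [574.1  84.   83.6] 86.7 [array([573.658,  80.738]), array([79.925, 12.03 ]), np.float64(82.287)]
w2 tineR 352 [610.9 201.7 103.8] 107.0 [array([611.226, 201.636]), array([14.851,  9.986]), np.float64(82.186)]
w2 tineL 347 [569.9 207.2 103.8] 106.7 [array([569.529, 207.349]), array([15.619, 10.1  ]), np.float64(82.22)]
w2 floor 977 [590.2 204.4  78.7] 88.9 [array([590.71 , 204.309]), array([15.072, 35.705]), np.float64(80.997)]
w2 ball 461 [505.2  13.8  67.6] 74.2 [array([504.022,  11.961]), array([19.806, 23.461]), np.float64(74.079)]
[164.5 276.  285.2]
[[578.7 119.6  80. ]
 [567.9  39.7  80. ]] [573.3  79.7  80. ]
yaw -0.1336522547254509
[[565.7 212.3 104. ]
 [575.3 210.7 104. ]
 [606.6 206.7 104. ]
 [616.2 205.2 104. ]]
[[548.5 233.2  14. ]
 [677.8 215.9  14. ]
 [648.8 -15.5  14. ]
 [515.2   5.6  14. ]]
6.150425662722467
```

```bash
python3 - <<'E'
from h import *
go(600,-325,180,1.936)
E
```

```text
t 2.38 pos [576.8 116.3 199.6] rpy [-3.1398e+00  2.2000e-03  1.4119e+00] slide [-432.1   92.8   20.4] turn -0.524 F [ 0.6 -0.1 -0.3] w 85.7
```

>>> play_rows([
  [-432,93,0],
  [-432,93,0],
  [-432,93,0],
  [-432,93,10],
  [-432,93,20],
], turn=[-0.1,-0.2,-0.3,-0.4,-0.524], fingers=[1,1,1,1,1])

```text
clock: 3.0
eef_pos: [592.3, -197.4, 192.5]
tool_rot: [-3.139, 0.002, 1.937]
force: [0.5, 0.3, -0.0]
width: 85.4
```

```bash
python3 - <<'E'
from h import *
go(600,-325,180,1.936)
E
```

```text
t 3.0 pos [ 592.3 -197.4  192.5] rpy [-3.1388e+00  2.3000e-03  1.9367e+00] slide [-121.8  -38.4   12.9] turn 0.001 F [ 0.5  0.3 -0. ] w 85.4
```

>>> play_rows([
  [-60,-19,6],
  [-122,-38,13],
  [-122,-38,13],
  [-122,-38,13],
], turn=[0,0,0,0], fingers=[1,1,1,1])

```text
clock: 3.5
eef_pos: [598.8, -326.8, 179.4]
tool_rot: [-3.138, 0.002, 1.933]
force: [0.7, 0.7, 0.2]
width: 85.2
```

```bash
python3 - <<'E'
from h import *
go(600,-325,180,1.936)
im,d,p=grab('wrist','w3')
X=cloud(d,p)
from numpy import hypot
r=hypot(X[...,0]-606,X[...,1]+314)
m=(X[...,2]>24)&(X[...,2]<38)&(r<190)
n,l,st,c=cv2.connectedComponentsWithStats(m.astype(np.uint8),connectivity=4)
for i in range(1,n):
    if st[i,4]<150: continue
    q=X[l==i]; rr=cv2.minAreaRect(q[:,:2].astype(np.float32)); print(st[i],q.mean(0).round(1),[np.round(a,3) for a in rr])
i=1+np.argmax(st[1:,4]); q=X[l==i]; 
cv2.imwrite('pics/w3m.png',((l==i)*255).astype(np.uint8))
e=np.array([-np.sin(.365),np.cos(.365)]); f=np.array([np.cos(.365),np.sin(.365)])
s=q[:,:2]@e; hd=s<s.min()+85
print('head', [np.round(a,3) for a in cv2.minAreaRect(q[hd][:,:2].astype(np.float32))], 'range',s.min(),s.max())
tl=s>s.min()+100
print('tail', [np.round(a,3) for a in cv2.minAreaRect(q[tl][:,:2].astype(np.float32))])
E
```

```text
t 3.5 pos [ 598.8 -326.8  179.4] rpy [-3.1376e+00  1.7000e-03  1.9329e+00] slide [ 1.3  1.8 -0.7] turn -0.003 F [0.7 0.7 0.2] w 85.2
[ 111    0   40   41 1162] [ 456.3 -238.7   30.4] [array([ 454.595, -236.693]), array([32.604, 23.63 ]), np.float64(87.166)]
[ 252    0   47  217 6609] [ 596.9 -282.7   30.7] [array([ 592.731, -271.317]), array([ 40.2  , 181.216]), np.float64(21.106)]
[ 424    3   57   85 2775] [ 705.9 -167.2   31.3] [array([ 707.645, -169.369]), array([26.958, 74.209]), np.float64(58.353)]
[ 387  103   59   83 3030] [ 716.5 -244.8   26.3] [array([ 720.459, -249.702]), array([40.343, 73.906]), np.float64(16.823)]
[ 370  178  109   43 1724] [ 754.8 -292.9   30.9] [array([ 748.537, -294.607]), array([92.09 , 45.724]), np.float64(6.611)]
head [array([ 609.827, -316.229]), array([40.23 , 84.907]), np.float64(20.774)] range -555.5697759040777 -374.4331068408814
tail [array([ 574.807, -224.349]), array([16.12 , 80.602]), np.float64(20.801)]
```

View pics/w3.png

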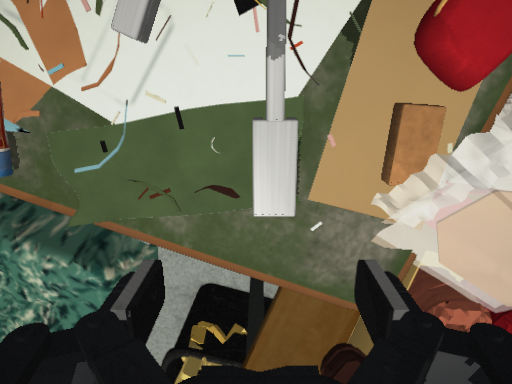

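```bash
python3 - <<'E'
from h import *
go(605,-303.6,60,1.934)
E
```

```text
t 3.55 pos [ 599.7 -324.7  179.8] rpy [-3.1386e+00  1.2000e-03  1.9359e+00] slide [ 18.   12.9 119.7] turn 0.002 F [ 0.3 -0.3 -0.3] w 85.3
```

>>> play_rows([
  [9,6,60],
  [18,13,115],
  [18,13,120],
  [18,13,120],
], turn=[0,0,0,0], fingers=[1,1,1,1])

```text
clock: 4.05
eef_pos: [606.2, -303.2, 61.3]
tool_rot: [-3.14, 0.002, 1.937]
force: [1.4, -0.3, 0.8]
width: 85.5
```

```bash
python3 - <<'E'
from h import *
go(605,-303.6,5,1.934)
E
```

```text
t 4.05 pos [ 606.2 -303.2   61.3] rpy [-3.1399e+00  2.4000e-03  1.9371e+00] slide [ 0.2 -1.2 56.3] turn 0.003 F [ 1.4 -0.3  0.8] w 85.5
```

>>> play_rows([
  [0,-1,30],
  [0,-1,56],
  [0,-1,56],
  [0,-1,56],
], turn=[0,0,0,0], fingers=[1,1,0.7,0])

```text
clock: 4.55
eef_pos: [607.1, -304.7, 8.0]
tool_rot: [3.14, 0.005, 1.937]
force: [-1.3, -0.4, 0.6]
width: 51.6
```

>>> play_rows([
  [0,0,0],
  [0,0,0],
  [0,0,0],
  [0,0,0],
], turn=[0,0,0,0], fingers=[0,0,0,0])

```text
clock: 5.05
eef_pos: [608.0, -305.2, 9.4]
tool_rot: [3.139, 0.007, 1.936]
force: [-0.1, -1.0, 6.3]
width: 38.8
```

```bash
python3 - <<'E'
from h import *
go(605,-303.6,5,1.934)
E
```

```text
t 5.05 pos [ 608.  -305.2    9.4] rpy [3.1389 0.0071 1.9364] slide [ 2.6 -2.2  4.4] turn 0.002 F [-0.1 -1.   6.3] w 38.8
```

>>> play_rows([
  [0,0,-15],
  [0,0,-60],
  [0,0,-110],
  [0,0,-150],
  [0,0,-150],
], turn=[0,0,0,0,0], fingers=[0,0,0,0,0])

```text
clock: 5.68
eef_pos: [609.6, -304.9, 163.6]
tool_rot: [3.133, 0.012, 1.936]
force: [1.0, 0.2, -3.9]
width: 38.6
```

```bash
python3 - <<'E'
from h import *
go(575,94,170,1.436)
im,d,p=grab('wrist','w4')
X=cloud(d,p); s=ctrl.read_state(); R=Rotation.from_euler('xyz',s['tool_rot']).as_matrix()
T=(X-s['eef_pos'])@R   # tool frame
m=(np.abs(T[...,1])<45)&(T[...,2]>-40)&(T[...,2]<25)&(T[...,0]>12)&(T[...,0]<170)
q=T[m]; 
h=q[(q[:,0]<28)]; t=q[q[:,0]>50]
print(len(h),len(t)); print('tail',[np.round(a,3) for a in cv2.minAreaRect(t[:,:2].astype(np.float32))], 'top z tail',np.percentile(t[:,2],[5,50,95]).round(1),'max x',t[:,0].max())
A=np.c_[t[:,0],np.ones(len(t))]; print('tail z vs x',np.linalg.lstsq(A,t[:,2],rcond=None)[0])
print('head z',np.percentile(h[:,2],[5,20,50]).round(1),'y',np.percentile(h[:,1],[1,99]).round(1))
E
```

```text
t 5.67 pos [ 609.6 -304.9  163.6] rpy [3.1334 0.0121 1.9364] slide [384.8 110.4 -10.2] turn 0.5 F [ 1.   0.2 -3.9] w 38.6
3492 7599
tail [array([78.412,  2.693]), array([56.817, 16.183]), np.float64(0.009)] top z tail [-25.4 -24.2 -22.4] max x 106.81966715648517
tail z vs x [-1.40656863e-03 -2.40091480e+01]
head z [-25.3 -24.8 -24.3] y [-16.7  22.1]
```

View pics/w4.png

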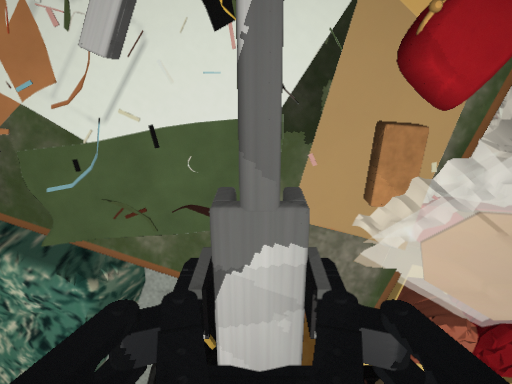

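```bash
python3 - <<'E'
from h import *
im,d,p=load('w4'); s=ctrl.read_state(); R=Rotation.from_euler('xyz',s['tool_rot']).as_matrix()
print(s['eef_pos'],s['tool_rot'])
X=cloud(d,p); T=(X-s['eef_pos'])@R
m=(np.abs(T[...,2]+24.5)<4)
for x in range(-10,60,3):
    k=m&(np.abs(T[...,0]-x)<1.5)&(np.abs(T[...,1])<40)
    y=T[...,1][k]
    if len(y): print(x,len(y),y.min().round(1),y.max().round(1))
# edges by side band of head beyond tail: y in 13..20
for a,b in ((13,20),(-15,-9)):
    k=m&(T[...,1]>a)&(T[...,1]<b); print('front edge',np.percentile(T[...,0][k],[98,99.5]).round(1))
E
```

```text
[ 607.66339891 -304.45718027  160.7753228 ] [3.13733397 0.00881385 1.93651724]
-10 534 -16.8 22.4
-7 544 -16.9 22.2
-4 562 -16.9 22.3
-1 581 -16.9 22.3
2 603 -16.9 22.4
5 858 -30.4 35.4
8 675 -26.9 28.8
11 846 -23.3 28.8
14 633 -17.4 22.5
17 656 -17.3 22.6
20 661 -17.1 22.6
23 648 -17.4 22.3
26 701 -17.2 22.8
29 691 -17.1 22.5
32 750 -17.4 22.5
35 623 -16.8 22.0
38 288 -5.0 10.4
41 305 -5.3 10.7
44 320 -5.3 10.7
47 313 -5.2 10.6
50 324 -5.1 10.5
53 336 -5.1 10.5
56 341 -5.1 10.4
59 339 -5.0 10.4
front edge [34.4 34.8]
front edge [34.3 34.7]
```

```bash
python3 - <<'E'
from h import *
go(572.2,90.6,160,1.436)
E
```

```text
t 5.72 pos [ 607.7 -304.5  160.8] rpy [3.1373 0.0088 1.9365] slide [381.6 108.2  -2.1] turn 0.501 F [ 0.1 -0.5 -4.3] w 39.2
```

>>> play_rows([
  [45,15,-3],
  [100,30,-3],
  [155,45,-3],
  [210,60,-3],
  [265,75,-3],
], turn=[0.06,0.13,0.2,0.27,0.35], fingers=[0,0,0,0,0])

```text
clock: 6.35
eef_pos: [580.8, -28.5, 159.6]
tool_rot: [3.139, 0.007, 1.584]
force: [1.1, 0.8, -3.8]
width: 38.7
```

```bash
python3 - <<'E'
from h import *
go(572.2,90.6,160,1.436)
E
```

```text
t 6.35 pos [580.8 -28.5 159.6] rpy [3.1387 0.0066 1.5838] slide [119.2  -7.1  -1.2] turn 0.148 F [ 1.1  0.8 -3.8] w 38.7
```

>>> play_rows([
  [50,-3,-1],
  [95,-6,-1],
  [119,-7,-1],
  [119,-7,-1],
  [119,-7,-1],
], turn=[0.05,0.1,0.148,0.148,0.148], fingers=[0,0,0,0,0])

```text
clock: 6.98
eef_pos: [571.3, 88.8, 158.4]
tool_rot: [3.14, 0.008, 1.435]
force: [0.7, -0.2, -3.4]
width: 38.6
```

```bash
python3 - <<'E'
from h import *
im,d,p=grab('wrist','w5'); grab('side','s5')
s=ctrl.read_state(); R=Rotation.from_euler('xyz',s['tool_rot']).as_matrix()
go(572.2,90.6,110,1.436)
X=cloud(d,p); T=(X-s['eef_pos'])@R
c=np.array([590.4,204.5])
m=(X[...,2]>97)&(X[...,2]<110)&(np.hypot(X[...,0]-c[0],X[...,1]-c[1])<45); print(m.sum())
q=X[m]; 
for k in (q[q[:,0]>590],q[q[:,0]<590]):
    if len(k)>5: print(len(k),k.mean(0).round(1),[np.round(a,2) for a in cv2.minAreaRect(k[:,:2].astype(np.float32))])
t=(np.abs(T[...,2]+24.5)<4)&(T[...,0]>50)&(T[...,0]<150)&(np.abs(T[...,1])<25)
q=X[t]; print('tail',[np.round(a,2) for a in cv2.minAreaRect(q[:,:2].astype(np.float32))],[np.round(a,3) for a in cv2.minAreaRect(T[t][:,:2].astype(np.float32))])
cv2.imwrite('pics/s5z.png',cv2.resize(load('s5')[0][120:300,140:340],None,fx=3,fy=3,interpolation=cv2.INTER_CUBIC))
E
```

```text
t 7.08 pos [571.9  88.3 159. ] rpy [3.1392 0.0076 1.4338] slide [ 2.7 -0.1 49. ] turn -0.002 F [-0.4 -0.3 -3.8] w 38.5
1190
594 [610.3 201.1 103.8] [array([610.77, 201.28]), array([14.89, 10.3 ]), np.float64(80.88)]
596 [569.7 206.6 103.8] [array([569.35, 206.93]), array([14.95, 10.22]), np.float64(82.06)]
tail [array([582.97, 166.83]), array([58.3 , 15.04]), np.float64(82.35)] [array([79.143,  0.285]), array([15.045, 58.304]), np.float64(89.795)]
```

View pics/w5.png

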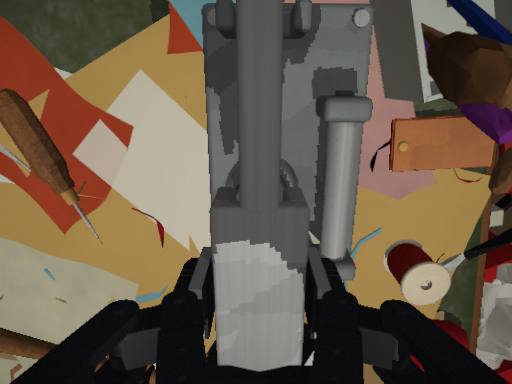

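View pics/s5z.png

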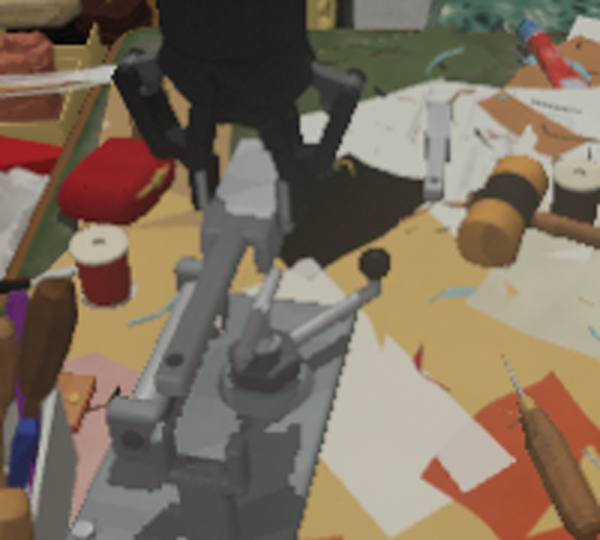

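```bash
python3 - <<'E'
from h import *
s0=ctrl.read_state(); im,d,p=grab('wrist','w6')
print(s0['eef_pos'].round(1), ctrl.read_state()['eef_pos'].round(1), p['position'].round(1))
X=cloud(d,p)
ax=np.array([573.6,80.8]); a=1.4362; tx=np.array([np.cos(a),np.sin(a)]); ty=np.array([tx[1],-tx[0]])
U=(X[...,:2]-ax)@tx; V=(X[...,:2]-ax)@ty; Z=X[...,2]
print('key top z',np.percentile(Z[(U>50)&(U<90)&(abs(V)<5)],[10,50,90]).round(1))
top=np.median(Z[(U>50)&(U<90)&(abs(V)<5)])
m=abs(Z-top)<4
for u in range(-6,120,6):
    k=m&(abs(U-u)<1.5)&(abs(V)<45); v=V[k]
    if len(v)>10: print(u,v.min().round(1),v.max().round(1),((v.min()+v.max())/2).round(1))
k=m&((V>11)&(V<18)|(V<-11)&(V>-18))&(U<80)&(U>10); print('front',np.percentile(U[k],[98,99.5]).round(1),'last',U[m&(abs(V)<5)].max())
k=(Z>97)&(Z<110)&(U>105)&(U<140)&(abs(V)<45)
print('tines', [ (V[k&g].min().round(1),V[k&g].max().round(1)) for g in (V>0,V<0)])
E
```

```text
[571.9  88.3 159. ] [572.1  88.5 159.2] [583.7 169.6 301.8]
key top z [179.4 180.3 181.1]
-6 -21.3 18.0 -1.7
0 -21.3 17.9 -1.7
6 -21.3 17.9 -1.7
12 -21.2 29.0 3.9
18 -27.7 24.3 -1.7
24 -21.9 17.9 -2.0
30 -21.3 18.2 -1.6
36 -21.4 18.4 -1.5
42 -21.7 17.9 -1.9
48 -9.7 6.1 -1.8
54 -9.6 6.3 -1.6
60 -9.4 6.3 -1.6
66 -9.3 6.1 -1.6
72 -9.6 6.4 -1.6
78 -9.5 6.3 -1.6
84 -9.3 6.2 -1.6
90 -9.5 6.4 -1.5
96 -9.5 6.3 -1.6
102 -9.3 6.6 -1.4
108 -9.5 6.5 -1.5
114 -9.4 6.3 -1.5
front [43.4 43.7] last 115.60302059542188
tines [(np.float64(15.6), np.float64(25.8)), (np.float64(-26.2), np.float64(-16.0))]
```

>>> play_rows([
  [1,1.5,20],
  [1,1.5,40],
  [1,1.5,57],
  [1,1.5,57],
  [1,1.5,57],
], turn=[0,0,0,0,0], fingers=[0,0,0,0,0])

```text
clock: 7.75
eef_pos: [574.3, 88.8, 102.7]
tool_rot: [3.138, 0.007, 1.433]
force: [-0.4, -0.5, -4.0]
width: 38.9
```

```bash
cat > chk.py <<'E'
from h import *
import sys
go(572.2,90.6,73,1.436)
im,d,p=grab('wrist',sys.argv[1])
X=cloud(d,p)
ax=np.array([573.6,80.8]); a=1.4362; tx=np.array([np.cos(a),np.sin(a)]); ty=np.array([tx[1],-tx[0]])
U=(X[...,:2]-ax)@tx; V=(X[...,:2]-ax)@ty; Z=X[...,2]
top=np.median(Z[(U>50)&(U<90)&(abs(V)<4)]); print('top',top)
m=abs(Z-top)<4
for u in (-6,30,36,54,66,78,90,102):
    k=m&(abs(U-u)<1.5)&(abs(V)<24); v=V[k]
    if len(v)>10: print(u,v.min().round(1),v.max().round(1),((v.min()+v.max())/2).round(1),np.median(Z[k]).round(1))
k=m&((V>11)&(V<18)|(V<-11)&(V>-18))&(U<80)&(U>10); print('front',np.percentile(U[k],[98,99.5]).round(1),'last',U[m&(abs(V)<5)].max())
k=(Z>97)&(Z<110)&(U>105)&(U<140)&(abs(V)<45)
print('tines', [ (V[k&g].min().round(1),V[k&g].max().round(1)) for g in (V>12,V<-12) if (k&g).any()])
E
python3 chk.py w7
```

```text
t 7.75 pos [574.3  88.8 102.7] rpy [3.1379 0.0068 1.4333] slide [ 1.7 -2.5 29.6] turn -0.003 F [-0.4 -0.5 -4. ] w 38.9
top 124.09824866657196
-6 -19.0 20.4 0.7 124.2
30 -19.1 20.5 0.7 124.2
36 -19.2 20.6 0.7 124.2
54 -7.3 8.7 0.7 123.9
66 -7.0 8.5 0.8 124.0
78 -7.1 8.7 0.8 123.9
90 -7.2 8.8 0.8 123.7
102 -7.0 8.9 1.0 123.7
front [44.3 44.5] last 116.16695931195639
tines [(np.float64(15.7), np.float64(25.8)), (np.float64(-25.5), np.float64(-16.1))]
```

View pics/w7.png

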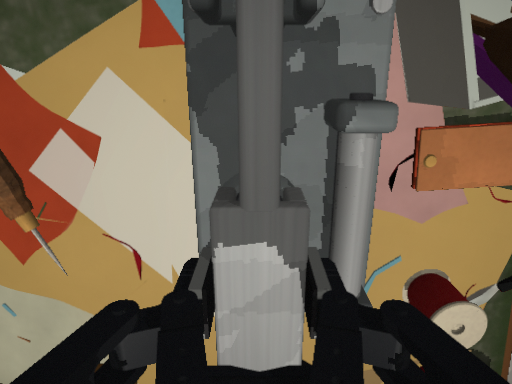

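>>> play_rows([
  [0,-0.7,8],
  [0,-0.7,16],
  [0,-0.7,23],
  [0,-0.7,28],
  [0,-0.7,29],
], turn=[0,0,0,0,0], fingers=[0,0,0,0,0])

```text
clock: 8.43
eef_pos: [573.6, 88.8, 73.4]
tool_rot: [3.138, 0.007, 1.434]
force: [-0.8, 0.1, -3.0]
width: 38.9
```

```bash
python3 chk.py w8; python3 - <<'E'
from h import *
grab('side','s8')
cv2.imwrite('pics/s8z.png',cv2.resize(load('s8')[0][140:320,140:340],None,fx=3,fy=3,interpolation=cv2.INTER_CUBIC))
E
```

```text
t 8.43 pos [573.6  88.8  73.4] rpy [3.1382 0.007  1.4336] slide [ 1.6 -1.6  0.4] turn -0.002 F [-0.8  0.1 -3. ] w 38.9
top 94.8470023572974
-6 -19.8 19.7 -0.1 94.9
30 -19.8 19.7 -0.1 94.9
36 -20.0 20.0 0.0 94.9
54 -8.0 7.9 -0.0 94.7
66 -7.7 7.8 0.0 94.7
78 -7.8 7.9 0.0 94.7
90 -8.0 8.1 0.0 94.5
102 -8.0 8.1 0.1 94.6
front [44.1 44.4] last 116.0019670948936
tines []
```

View pics/s8z.png

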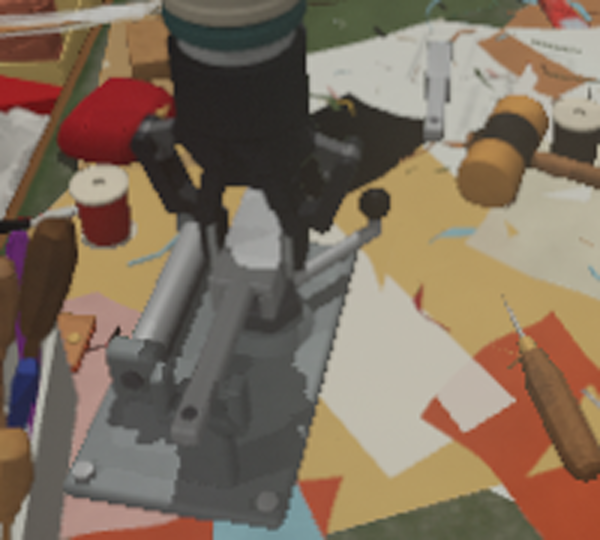

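>>> play_rows([
  [0,0,1.5],
  [0,0,1.5],
  [0,0,1.5],
  [0,0,1],
  [0,0,1],
], turn=[0,0,0,0,0], fingers=[0,0,0.5,0.75,0.75])

```text
clock: 9.15
eef_pos: [574.2, 88.9, 72.9]
tool_rot: [3.137, 0.006, 1.433]
force: [-0.2, -0.6, -0.3]
width: 64.2
```

```bash
python3 chk.py w9
```

```text
t 9.15 pos [574.2  88.9  72.9] rpy [3.137  0.0065 1.4335] slide [ 1.4 -2.2 -0.1] turn -0.003 F [-0.2 -0.6 -0.3] w 64.2
top 94.86488166450448
-6 -19.2 20.6 0.7 94.9
30 -19.2 20.8 0.8 94.8
36 -18.9 20.8 0.9 94.8
54 -7.1 8.9 0.9 94.6
66 -6.8 8.6 0.9 94.7
78 -6.9 8.8 0.9 94.6
90 -7.0 8.9 0.9 94.5
102 -6.8 9.0 1.1 94.5
front [44.3 44.6] last 116.15809624964974
tines []
```

>>> play_rows([
  [0,0,-20],
  [0,0,-60],
  [0,0,-110],
  [-20,0,-120],
  [-20,0,-120],
], turn=[0,0,0,0,0], fingers=[0.75,0.75,0.75,0.5,0])

```text
clock: 9.82
eef_pos: [570.9, 67.3, 193.2]
tool_rot: [3.136, 0.008, 1.43]
force: [-0.1, -0.7, -1.5]
width: 27.9
```

```bash
python3 chk.py w10; python3 - <<'E'
from h import *
im,d,p=load('w10'); X=cloud(d,p)
m=(X[...,2]>52)&(X[...,2]<80)&(np.hypot(X[...,0]-504,X[...,1]-11)<25); print(m.sum(), cv2.minAreaRect(X[m][:,:2].astype(np.float32)))
E
```

```text
t 9.82 pos [570.9  67.3 193.2] rpy [3.1365 0.0081 1.4301] slide [ 24.2  -2.6 120. ] turn -0.006 F [-0.1 -0.7 -1.5] w 27.9
top 94.7824017366237
-6 -18.4 20.3 1.0 94.9
30 -18.9 20.3 0.7 94.8
36 -18.7 20.1 0.7 94.8
54 -7.0 8.6 0.8 94.7
66 -6.8 8.5 0.8 94.6
78 -6.6 8.5 0.9 94.7
90 -6.4 8.4 1.0 94.5
102 -6.9 9.1 1.1 94.5
front [43.9 44.2] last 119.62411691390915
tines [(np.float64(15.8), np.float64(24.6)), (np.float64(-25.1), np.float64(-16.6))]
492 ((502.9791259765625, 11.546332359313965), (22.371366500854492, 20.37604522705078), 29.464452743530273)
```

View pics/w10.png

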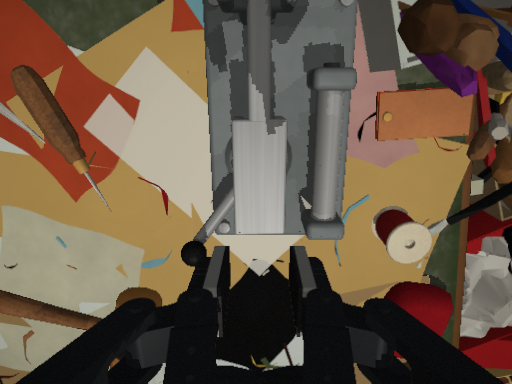

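```bash
python3 - <<'E'
from h import *
go(531,-17,130,0.78); print(ctrl.read_state()['qpos'].round(2))
E
```

```text
t 9.88 pos [570.3  68.6 192.3] rpy [3.1383 0.0075 1.4313] slide [-89.7 -27.3  62.9] turn 0.651 F [-0.2 -0.1 -0.9] w 20.5
[-0.02  0.57 -0.23  1.77  0.18  0.82 -0.48]
```

>>> play_rows([
  [-30,-9,10],
  [-60,-18,20],
  [-90,-27,30],
  [-90,-27,63],
  [-90,-27,63],
], turn=[0.15,0.3,0.45,0.6,0.65], fingers=[0,0,0,0,0])

```text
clock: 10.5
eef_pos: [528.4, -17.0, 126.9]
tool_rot: [3.14, 0.009, 0.78]
force: [0.2, 0.6, 0.2]
width: 0.0
```

```bash
python3 - <<'E'
from h import *
go(531,-17,52,0.78); print(ctrl.read_state()['qpos'].round(2))
grab('wrist','w11')
E
```

```text
t 10.5 pos [528.4 -17.  126.9] rpy [3.1396 0.0093 0.7803] slide [ 2.6  1.6 74.8] turn 0.0 F [0.2 0.6 0.2] w 0.0
[ 0.    0.61 -0.04  1.95  0.06  0.59 -0.87]
```

View pics/w11.png

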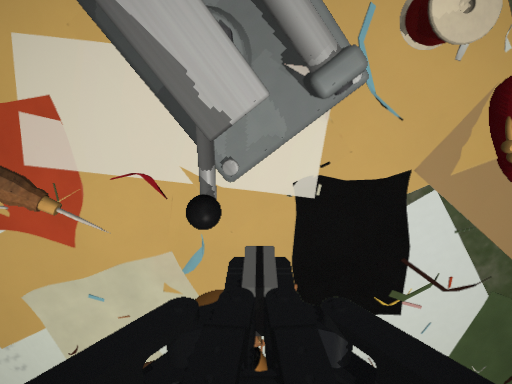

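>>> play_rows([
  [3,2,25],
  [3,2,50],
  [3,2,74],
  [3,2,74],
], turn=[0,0,0,0], fingers=[0,0,0,0])

```text
clock: 11.05
eef_pos: [532.5, -15.5, 53.4]
tool_rot: [3.14, 0.008, 0.783]
force: [0.4, -0.1, 0.4]
width: 0.3
```

```bash
python3 - <<'E'
from h import *
ax=np.array([573.2,80.8])
# pusher path: radius 100, angle phi (world); 
for ph in (234,225,215,205,195,185,175,165):
    a=np.deg2rad(ph); q=ax+100*np.array([np.cos(a),np.sin(a)]); print(ph); go(q[0],q[1],52,np.deg2rad(ph-13-180))
grab('wrist','w12')
E
```

```text
234
t 11.05 pos [532.5 -15.5  53.4] rpy [3.14   0.0083 0.783 ] slide [ -2.  -23.7   1.4] turn 0.067 F [ 0.4 -0.1  0.4] w 0.3
225
t 11.05 pos [532.5 -15.5  53.4] rpy [3.14   0.0083 0.783 ] slide [ -3.3 -39.3   1.4] turn 0.225 F [ 0.4 -0.1  0.4] w 0.3
215
t 11.05 pos [532.5 -15.5  53.4] rpy [3.14   0.0083 0.783 ] slide [ -1.8 -56.7   1.3] turn 0.399 F [ 0.4 -0.1  0.4] w 0.3
205
t 11.05 pos [532.5 -15.5  53.4] rpy [3.14   0.0083 0.783 ] slide [  2.7 -73.5   1.3] turn 0.574 F [ 0.4 -0.1  0.4] w 0.3
195
t 11.05 pos [532.5 -15.5  53.4] rpy [3.14   0.0083 0.783 ] slide [ 10.  -89.3   1.2] turn 0.748 F [ 0.4 -0.1  0.4] w 0.3
185
t 11.05 pos [532.5 -15.5  53.4] rpy [3.14   0.0083 0.783 ] slide [  20.  -103.6    1.1] turn 0.923 F [ 0.4 -0.1  0.4] w 0.3
175
t 11.05 pos [532.5 -15.5  53.4] rpy [3.14   0.0083 0.783 ] slide [  32.3 -116.     0.9] turn 1.097 F [ 0.4 -0.1  0.4] w 0.3
165
t 11.05 pos [532.5 -15.5  53.4] rpy [3.14   0.0083 0.783 ] slide [  46.5 -126.     0.8] turn 1.272 F [ 0.4 -0.1  0.4] w 0.3
```

View pics/w12.png

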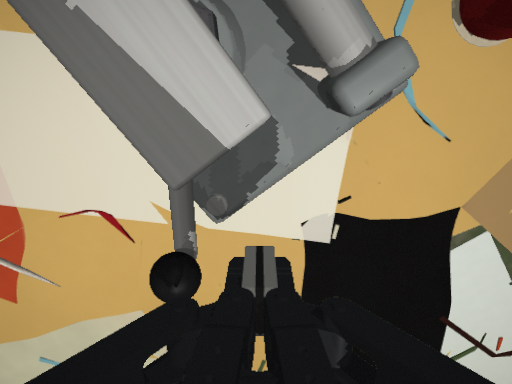

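>>> play_rows([
  [-2,-20,1],
  [-3,-32,1],
  [-3,-40,1],
  [-3,-48,1],
  [-2,-57,1],
], turn=[0.05,0.13,0.22,0.31,0.4], fingers=[0,0,0,0,0])

```text
clock: 11.72
eef_pos: [493.3, 22.4, 54.9]
tool_rot: [3.134, 0.002, 0.379]
force: [0.4, -3.2, -0.3]
width: 0.2
```

```bash
cat > lev.py <<'E'
from h import *
import sys
s=ctrl.read_state(); print(s['qpos'].round(2),s['torque'].round(2))
ax=np.array([573.2,80.8])
c=np.degrees(np.arctan2(*(s['eef_pos'][:2]-ax)[::-1]))%360; print('phi',c, np.hypot(*(s['eef_pos'][:2]-ax)))
for ph in map(float,sys.argv[2:]):
    a=np.deg2rad(ph); q=ax+100*np.array([np.cos(a),np.sin(a)]); print(ph); go(q[0],q[1],52,np.deg2rad(ph-13-180))
im,d,p=grab('top',sys.argv[1]); X=cloud(d,p)
cv2.imwrite('pics/'+sys.argv[1]+'z.png',cv2.resize(im[110:240,90:270],None,fx=4,fy=4,interpolation=cv2.INTER_CUBIC))
grab('wrist',sys.argv[1]+'w')
E
python3 lev.py t1 205 195 185
```

```text
[-0.16  0.7   0.07  2.09 -0.11  0.35 -1.19] [-0.81 -0.17  0.06]
phi 216.17245180756743 99.01096595251619
205.0
t 11.72 pos [493.3  22.4  54.9] rpy [3.1339e+00 2.0000e-03 3.7920e-01] slide [ -4.  -19.    2.8] turn 0.17 F [ 0.4 -3.2 -0.3] w 0.2
195.0
t 11.72 pos [493.3  22.4  54.9] rpy [3.1339e+00 2.0000e-03 3.7920e-01] slide [ -3.4 -36.4   2.7] turn 0.344 F [ 0.4 -3.2 -0.3] w 0.2
185.0
t 11.72 pos [493.3  22.4  54.9] rpy [3.1339e+00 2.0000e-03 3.7920e-01] slide [  0.1 -53.5   2.5] turn 0.519 F [ 0.4 -3.2 -0.3] w 0.2
```

View pics/t1w.png

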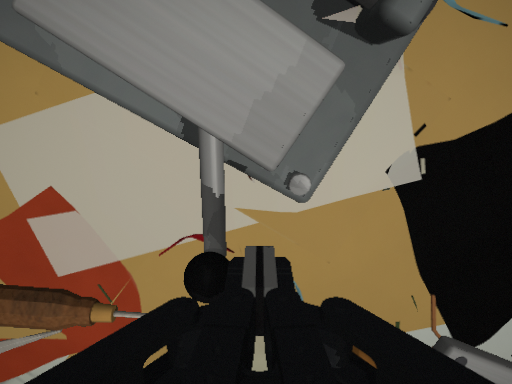

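View pics/t1z.png

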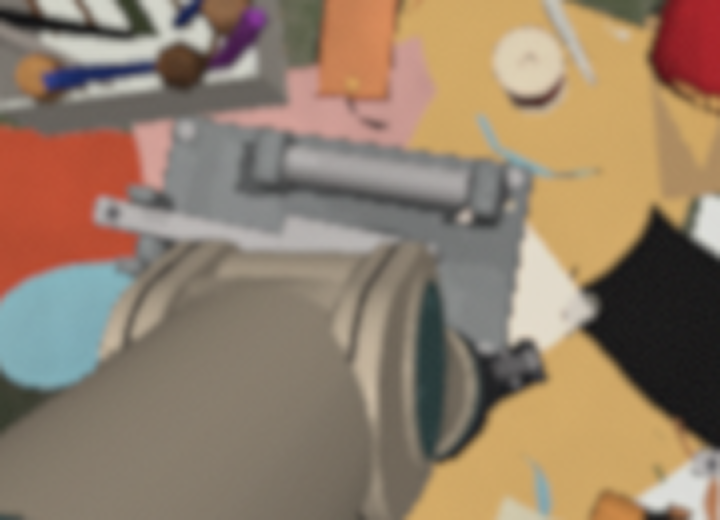

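>>> play_rows([
  [1,-5,1],
  [3,-10,1],
  [4,-14,1],
], turn=[0.05,0.1,0.15], fingers=[0,0,0])

```text
clock: 12.2
eef_pos: [491.8, 38.0, 54.0]
tool_rot: [3.134, 0.001, 0.231]
force: [0.8, -3.8, -0.1]
width: 0.3
```

```bash
python3 lev.py t2 200 190 180
python3 - <<'E'
# planar fit of the arm: H,L1,L2,o (r offset), W ; q2 from vertical, q4 elbow; tool straight down
import numpy as np
from scipy.optimize import least_squares
D=[(650,230.4,.629,1.518),(574.6,192.3,.57,1.77),(528.7,126.9,.61,1.95),(493.8,54.9,.70,2.09)]
def f(x):
    H,L1,L2,e,W=x; o=[]
    for r,z,a,b in D:
        rr=L1*np.sin(a)+e*np.cos(a)*0+L2*np.sin(a+b); zz=H+L1*np.cos(a)+L2*np.cos(a+b)-W
        o+= [rr+e-r, zz-z]
    return o
s=least_squares(f,[330,420,400,0,250]); print(s.x,s.fun)
E
```

```text
[-0.21  0.71  0.11  2.09 -0.18  0.35 -1.3 ] [-0.81 -0.06  0.03]
phi 207.72392355892984 92.01048413462912
200.0
t 12.2 pos [491.8  38.   54. ] rpy [3.1344e+00 6.0000e-04 2.3080e-01] slide [-10.2 -11.3   2. ] turn 0.109 F [ 0.8 -3.8 -0.1] w 0.3
190.0
t 12.2 pos [491.8  38.   54. ] rpy [3.1344e+00 6.0000e-04 2.3080e-01] slide [-10.8 -28.7   1.8] turn 0.283 F [ 0.8 -3.8 -0.1] w 0.3
180.0
t 12.2 pos [491.8  38.   54. ] rpy [3.1344e+00 6.0000e-04 2.3080e-01] slide [ -8.3 -45.9   1.7] turn 0.458 F [ 0.8 -3.8 -0.1] w 0.3
[673.39587596 590.12125836 381.49190959 -17.92689998 711.99998755] [-0.84194429  0.32375431  0.00994955  0.56776963  1.00902093 -0.58275011
 -0.17702626 -0.30877383]
```

```bash
python3 - <<'E'
import numpy as np
from scipy.optimize import fsolve
H,L1,L2,e,W=673.4,590.1,381.5,-17.9,712
for r,z in((493,54),(485,54),(480,54),(475,54),(480,60)):
    a,b=fsolve(lambda q:[L1*np.sin(q[0])+e+L2*np.sin(q.sum())-r,H-W+L1*np.cos(q[0])+L2*np.cos(q.sum())-z],[.7,2.1]); print(r,z,a,b,np.pi-a-b)
E
```

```text
493 54 0.7006200357828101 2.0919438994808868 0.34902871832609605
485 54 0.6953571785368045 2.1128413481271306 0.333394126925858
480 54 0.6921536457555405 2.1258664126126066 0.32357259522164616
475 54 0.6890175743745296 2.138865799719313 0.3137092794959506
480 60 0.6808484252606338 2.122871133349051 0.3378730949801083
```

View pics/t2w.png

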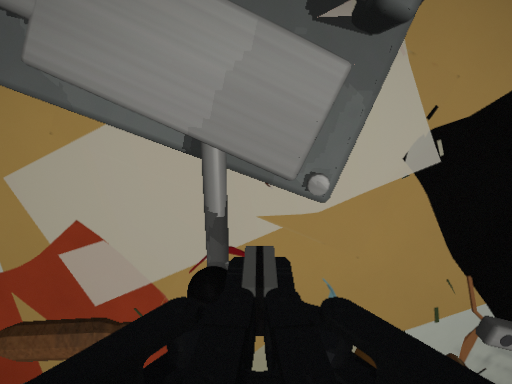

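>>> play_rows([
  [-2,-6,1],
  [-5,-11,1],
  [-6,-17,1],
  [-7,-23,1],
  [-7,-28,1],
], turn=[0.05,0.1,0.16,0.22,0.28], fingers=[0,0,0,0,0])

```text
clock: 12.92
eef_pos: [482.4, 64.6, 53.6]
tool_rot: [3.136, -0.009, -0.05]
force: [5.4, -4.0, 2.7]
width: -0.4
```

```bash
python3 lev.py t3 180 175 170 165
```

```text
[-0.31  0.71  0.17  2.12 -0.32  0.33 -1.5 ] [-0.74 -1.21 -0.05]
phi 190.1069873203023 92.2190471251875
180.0
t 12.93 pos [482.4  64.6  53.6] rpy [ 3.1355 -0.0093 -0.0495] slide [-10.  -15.7   1.4] turn 0.177 F [ 5.4 -4.   2.7] w -0.4
175.0
t 12.93 pos [482.4  64.6  53.6] rpy [ 3.1355 -0.0093 -0.0495] slide [-10.1 -24.4   1.3] turn 0.265 F [ 5.4 -4.   2.7] w -0.4
170.0
t 12.93 pos [482.4  64.6  53.6] rpy [ 3.1355 -0.0093 -0.0495] slide [ -9.4 -33.1   1.3] turn 0.352 F [ 5.4 -4.   2.7] w -0.4
165.0
t 12.93 pos [482.4  64.6  53.6] rpy [ 3.1355 -0.0093 -0.0495] slide [ -7.9 -41.7   1.2] turn 0.439 F [ 5.4 -4.   2.7] w -0.4
```

View pics/t3w.png

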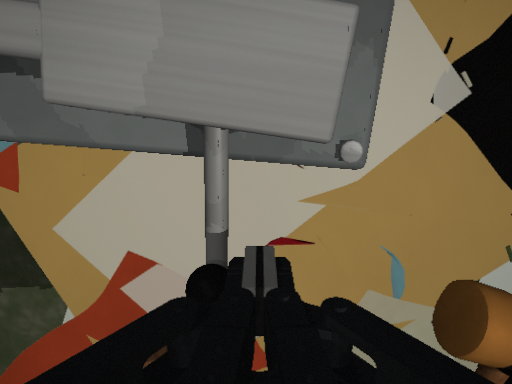

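View pics/t3z.png

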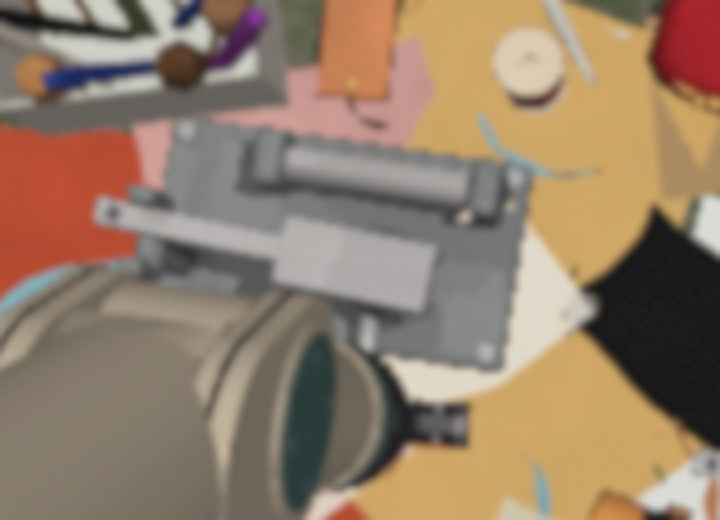

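>>> play_rows([
  [0,4,0],
  [-7,4,0],
  [-13,3,0],
  [-13,0,0],
  [-13,-3,0],
], turn=[0,0,0,0.02,0.04], fingers=[0,0,0,0,0])

```text
clock: 13.65
eef_pos: [467.0, 68.0, 53.0]
tool_rot: [3.135, -0.005, -0.09]
force: [-1.8, -4.1, 0.7]
width: -0.1
```

```bash
sed -i 's/q=ax+100/q=ax+104/' lev.py; python3 lev.py t4 185 180 175 170
```

```text
[-0.33  0.7   0.17  2.15 -0.34  0.31 -1.53] [-0.69  0.59 -0.05]
phi 186.88959118794375 106.97378924879317
185.0
t 13.65 pos [467.  68.  53.] rpy [ 3.1347 -0.0047 -0.0898] slide [ 2.2 -4.   1. ] turn 0.05 F [-1.8 -4.1  0.7] w -0.1
180.0
t 13.65 pos [467.  68.  53.] rpy [ 3.1347 -0.0047 -0.0898] slide [  1. -13.   1.] turn 0.137 F [-1.8 -4.1  0.7] w -0.1
175.0
t 13.65 pos [467.  68.  53.] rpy [ 3.1347 -0.0047 -0.0898] slide [  0.6 -22.    0.9] turn 0.224 F [-1.8 -4.1  0.7] w -0.1
170.0
t 13.65 pos [467.  68.  53.] rpy [ 3.1347 -0.0047 -0.0898] slide [  1.  -31.1   0.8] turn 0.312 F [-1.8 -4.1  0.7] w -0.1
```

View pics/t4w.png

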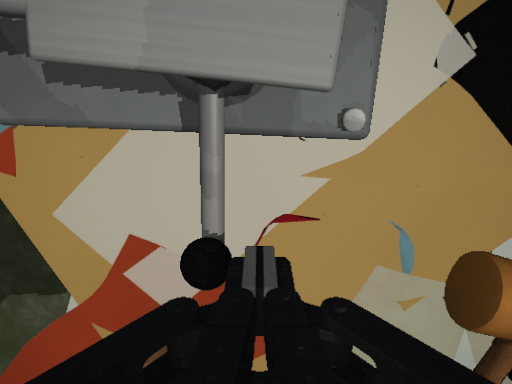

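>>> play_rows([
  [2,-4,0],
  [2,-9,0],
  [2,-13,0],
  [2,-17,0],
  [2,-20,0],
], turn=[0.04,0.08,0.12,0.16,0.2], fingers=[0,0,0,0,0])

```text
clock: 14.38
eef_pos: [471.4, 88.8, 52.9]
tool_rot: [3.137, -0.007, -0.29]
force: [-4.0, -2.5, 1.0]
width: 0.0
```

```bash
cat > scr.py <<'E'
from h import *
import sys
im,d,p=load(sys.argv[1]+'w'); X=cloud(d,p)
m=(abs(X[...,2]-94.5)<3)&(np.hypot(X[...,0]-573,X[...,1]-81)<110)
n,l,st,c=cv2.connectedComponentsWithStats(m.astype(np.uint8)); i=1+np.argmax(st[1:,4]); q=X[l==i]
print(len(q),cv2.minAreaRect(q[:,:2].astype(np.float32)), X[l==i][:,2].mean())
im,d,p=load(sys.argv[1]); X=cloud(d,p)
m=(abs(X[...,2]-94.5)<8)&(np.hypot(X[...,0]-580,X[...,1]-120)<130)&(X[...,1]>60)
m=m.astype(np.uint8); n,l,st,c=cv2.connectedComponentsWithStats(m)
for i in range(1,n):
    if st[i,4]>60: q=X[l==i]; print('top',st[i],cv2.minAreaRect(q[:,:2].astype(np.float32)))
E
python3 lev.py t5 175 170 165 160; for t in t3 t4 t5; do python3 scr.py $t; done
```

```text
[-0.4   0.71  0.23  2.13 -0.44  0.34 -1.68] [-0.56  0.9   0.  ]
phi 175.51621225359892 102.10650320852659
175.0
t 14.38 pos [471.4  88.8  52.9] rpy [ 3.1366 -0.007  -0.2903] slide [-2.1 -0.5  0.9] turn 0.024 F [-4.  -2.5  1. ] w 0.0
170.0
t 14.38 pos [471.4  88.8  52.9] rpy [ 3.1366 -0.007  -0.2903] slide [-3.5 -9.5  0.9] turn 0.111 F [-4.  -2.5  1. ] w 0.0
165.0
t 14.38 pos [471.4  88.8  52.9] rpy [ 3.1366 -0.007  -0.2903] slide [ -4.1 -18.5   0.8] turn 0.198 F [-4.  -2.5  1. ] w 0.0
160.0
t 14.38 pos [471.4  88.8  52.9] rpy [ 3.1366 -0.007  -0.2903] slide [ -4.  -27.6   0.8] turn 0.286 F [-4.  -2.5  1. ] w 0.0
40061 ((574.1926879882812, 86.43231201171875), (102.7223892211914, 40.320796966552734), 78.8572006225586) 94.72660462577856
top [114 156  73  30 829] ((584.6300048828125, 143.8604736328125), (176.24612426757812, 40.07733154296875), 78.75975799560547)
24187 ((561.727783203125, 85.80331420898438), (99.09337615966797, 24.242090225219727), 84.40142822265625) 94.58701428450938
top [114 156  73  30 821] ((585.0076904296875, 143.99427795410156), (177.64425659179688, 40.2510871887207), 78.41295623779297)
30337 ((565.2308349609375, 88.56710052490234), (104.10551452636719, 28.570781707763672), 72.9620361328125) 94.60446536682463
top [114 156  73  30 819] ((585.3547973632812, 143.51931762695312), (176.47149658203125, 40.18132781982422), 77.96382141113281)
```

View pics/t5z.png

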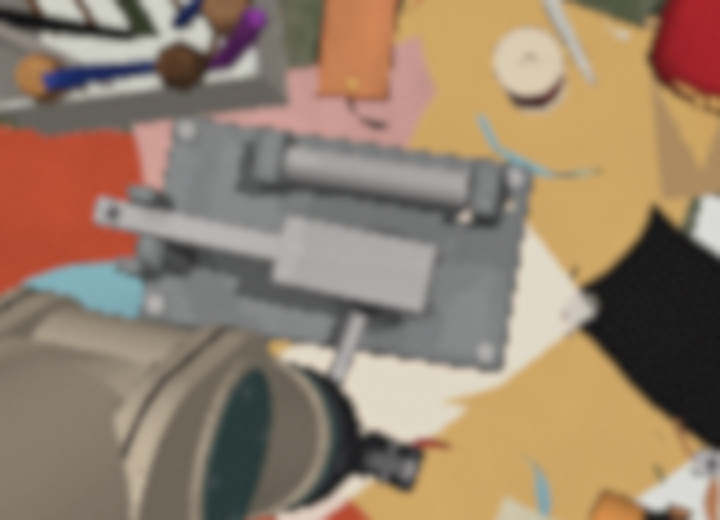

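View pics/t5w.png

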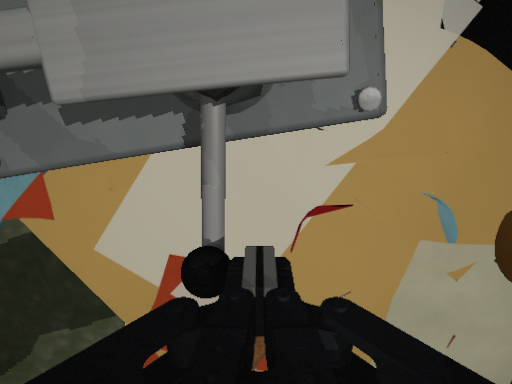

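>>> play_rows([
  [-2,-3,0],
  [-3,-6,0],
  [-3,-8,0],
  [-3,-10,0],
], turn=[0.02,0.04,0.07,0.1], fingers=[0,0,0,0])

```text
clock: 14.98
eef_pos: [472.7, 99.3, 53.1]
tool_rot: [3.138, -0.01, -0.391]
force: [0.8, -4.5, 1.1]
width: -0.4
```

```bash
python3 lev.py t6 170 165 160; for t in t6; do python3 scr.py $t; done
```

```text
[-0.44  0.71  0.26  2.13 -0.48  0.35 -1.75] [-1.11 -0.1  -0.04]
phi 169.5469378626297 102.22735429306783
170.0
t 14.97 pos [472.7  99.3  53.1] rpy [ 3.1383 -0.0098 -0.3909] slide [-1.6  1.2  1.1] turn 0.011 F [ 0.8 -4.5  1.1] w -0.4
165.0
t 14.97 pos [472.7  99.3  53.1] rpy [ 3.1383 -0.0098 -0.3909] slide [-3.1 -7.8  1.1] turn 0.098 F [ 0.8 -4.5  1.1] w -0.4
160.0
t 14.97 pos [472.7  99.3  53.1] rpy [ 3.1383 -0.0098 -0.3909] slide [ -3.9 -16.8   1. ] turn 0.185 F [ 0.8 -4.5  1.1] w -0.4
30326 ((564.281005859375, 90.35234832763672), (106.67894744873047, 32.36212921142578), 67.34480285644531) 94.59086045800528
top [114 156  73  30 829] ((585.2235107421875, 143.56651306152344), (177.04776000976562, 40.23695755004883), 78.05353546142578)
```

View pics/t6w.png

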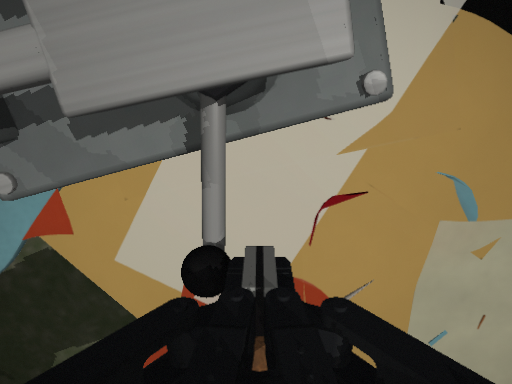

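>>> play_rows([
  [-1,-2,0],
  [-2,-4,0],
  [-3,-6,0],
], turn=[0.02,0.04,0.06], fingers=[0,0,0])

```text
clock: 15.45
eef_pos: [472.2, 101.7, 53.0]
tool_rot: [3.135, -0.013, -0.454]
force: [1.1, -16.5, 1.6]
width: -0.3
```

```bash
python3 lev.py t7 165 160 155; for t in t7; do python3 scr.py $t; done
```

```text
[-0.47  0.72  0.28  2.13 -0.51  0.35 -1.8 ] [-3.41 -0.1  -0.12]
phi 168.29946421248573 103.09453154294447
165.0
t 15.45 pos [472.2 101.7  53. ] rpy [ 3.1346 -0.0128 -0.4545] slide [-2.2 -5.6  1. ] turn 0.034 F [  1.1 -16.5   1.6] w -0.3
160.0
t 15.45 pos [472.2 101.7  53. ] rpy [ 3.1346 -0.0128 -0.4545] slide [ -3.6 -14.6   0.9] turn 0.121 F [  1.1 -16.5   1.6] w -0.3
155.0
t 15.45 pos [472.2 101.7  53. ] rpy [ 3.1346 -0.0128 -0.4545] slide [ -4.1 -23.7   0.8] turn 0.209 F [  1.1 -16.5   1.6] w -0.3
29940 ((563.0645751953125, 89.55033111572266), (103.78023529052734, 34.819671630859375), 63.7526969909668) 94.54710482994543
top [114 156  73  31 830] ((584.56591796875, 144.1520538330078), (177.04498291015625, 39.90440368652344), 78.65458679199219)
```

View pics/t7w.png

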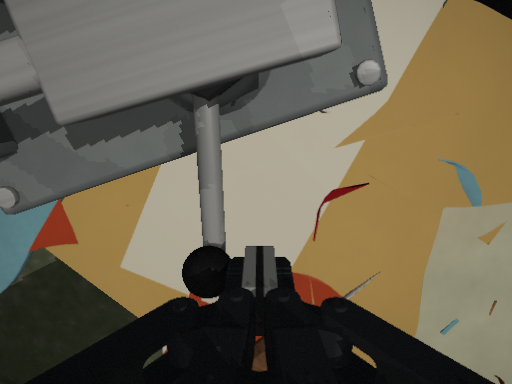

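>>> play_rows([
  [-1,-4,0],
  [-1,-4,0],
], turn=[0,0,0], fingers=[0,0])

```text
$.turn: bad value
```

>>> play_rows([
  [-1,-4,0],
  [-1,-4,0],
], turn=[0,0], fingers=[0,0])

```text
clock: 15.8
eef_pos: [472.3, 101.5, 53.0]
tool_rot: [3.13, -0.014, -0.458]
force: [-0.8, -13.0, 4.2]
width: -0.0
```

>>> play_rows([
  [0,4,0],
  [-1,12,0],
  [-2,25,0],
  [-2,40,-10],
  [-2,40,-60],
], turn=[0,0,0,0,0], fingers=[0,0,0,0,0])

```text
clock: 16.42
eef_pos: [449.6, 65.4, 112.8]
tool_rot: [3.126, -0.009, -0.462]
force: [1.3, -0.2, -0.2]
width: -0.2
```

>>> play_rows([
  [0,20,-60],
  [0,80,-120],
  [0,140,-140],
  [0,140,-140],
  [0,140,-140],
], turn=[0,0,-0.15,-0.3,-0.3], fingers=[0,0,0,0,0])

```text
clock: 17.05
eef_pos: [386.3, -58.9, 256.1]
tool_rot: [3.126, -0.006, -0.167]
force: [0.1, -0.2, -0.2]
width: -0.2
```

```bash
python3 - <<'E'
from h import *
go(500,0,200,0)
im,d,p=grab('top','t8'); X=cloud(d,p)
cv2.imwrite('pics/t8z.png',cv2.resize(im[110:240,90:270],None,fx=4,fy=4,interpolation=cv2.INTER_CUBIC))
im,d,p2=grab('wrist','w13')
m=(X[...,2]>52)&(X[...,2]<80)&(np.hypot(X[...,0]-479,X[...,1]-120)<35); print(m.sum(), X[m].mean(0) if m.any() else '')
E
```

```text
t 17.05 pos [386.3 -58.9 256.1] rpy [ 3.1261 -0.0063 -0.1667] slide [101.9 -77.8  55.6] turn -0.167 F [ 0.1 -0.2 -0.2] w -0.2
79 [481.08218866 119.33708897  67.63544478]
```

View pics/t8z.png

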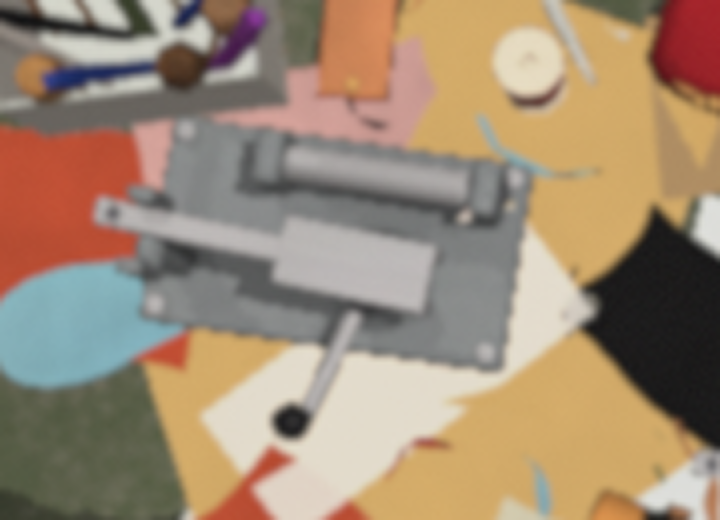

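View pics/w13.png

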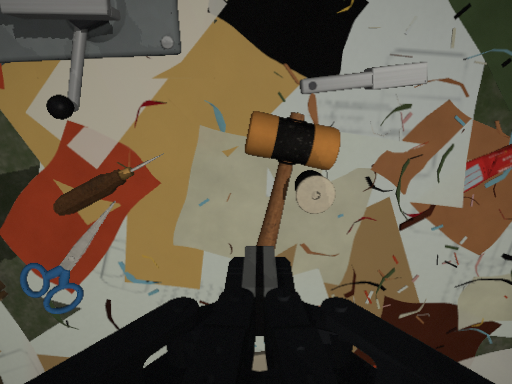

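```bash
python3 - <<'E'
from h import *
print(ctrl.finish_job())
E
```

```text
the job is handed in; nothing more can be done
None
```

I fitted the wide key over the T-screw's crossbar with its tail between the tines and let go of it. I then swung the locknut's lever clockwise with shut fingers until it hit its stop, backed the arm off, and handed the job in at about 17 s.

**Final checks**
- **Key:** it sits level, with its top about 94.6 mm above the desk (94 when seated). It is yawed about 4° against a tine, so it is holding the screw.
- **Nut:** at the end of the swing the push force rose from about 4.5 N to 13–16 N with no further movement, so the hard stop was reached.
- **Lever:** in the last top picture it stands about 165° from the stand's +x, and it had not sprung back. That is about 1.23 rad of total swing. If the nut is at its 1.05 rad stop, the screw turned about 0.18 rad, within the 0.22 rad play and the 0.35 rad limit.
- **Not seen directly:** the crossbar is hidden under the key, so the screw's turn is worked out, not measured.

**What went wrong on the way:** partway through the swing the ball was sliding to the edge of the fingers. I backed off slightly, moved 13 mm outward and carried on. The two camera-based key offsets also disagreed by about 2 mm, because one was taken while the arm was still settling. I corrected this in the hover view before lowering the key.

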